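# Third hand at the gearbox: hold the mounting foot on its pad

### The arm

A 6-joint arm with a two-finger parallel gripper is mounted at the origin on the work surface. World frame = base frame: x ahead of the robot, y to its left, z up, the work surface at z = 0. Lengths are in mm, angles in rad, forces in N, time in s.
With the tool pointing down it reaches from about 250 to 850 mm from the base axis. Payload 12.5 kg.
Tool frame: the origin (TCP) lies between the finger pads; the fingertips stand 19 mm ahead of it and the grasp point (between the pads) is the TCP (finger_overhang is the distance from the TCP to the fingertips, in mm); z points along the fingers, y is the direction in which the jaws open and shut (so a half turn about z gives the same grasp; the last joint's range is limited). The gripper opens to 93 mm and grips with 3 to 60 N. Pads are 15 mm wide; open, the fingers measure 128 mm over their backs; the gripper's body (75 mm by 188 mm) begins 65 mm behind the grasp point.
Start: joints at [-1.231, 0.351, 1.652, -0, 1.139, -0.085], TCP at [226.693, -501.094, 237.633] pointing down, gripper open.
Joint ranges: [-2.75, 2.75], [-0.79, 2.1], [0.01, 2.65], [-1.57, 4.71], [0.07, 3.14], [-2.87, 2.87]. Speed limits (rad/s): [2.22, 2.22, 2.79, 3.14, 3.14, 3.14].

### API

Orientations are given as a unit quaternion [w, x, y, z].
In Python, from cell import * gives the robot as it stands.
- The arm moves only by the tool carry_out, never from a script. Its argument "rows" is a list that holds one entry, the list of rows, each a list of 7 numbers: the shift along the tool's x, y, z each as a share of 25 mm, from -1 to 1, then the turn, a rotation vector about the tool's x, y, z each as a share of 0.1 rad, from -1 to 1, then the finger opening in mm, from 0 to 93. In form: [[[dx, dy, dz, rx, ry, rz, gripper], ...]]. A call has 1 to 12 rows; each row shifts and turns the commanded pose from where the row before left it, along the tool's axes as they then stand; what a row does not reach is not made up. A row lasts 1/8 s, in which the tool goes at most 62.5 mm and 10.7 degrees, less where a joint would pass 70% of its speed; a pose out of reach is approached as far as the arm can. A call with a number of a shift or a turn outside -1 to 1 is refused whole. A call with a gripper value outside its range is refused whole. The fingers move at their own pace and stop on an object; "grip_force" is the grip in N (left out, the last holds). Time passes only in rows, so rows that do not move let the fingers close. It gives the time, the measured TCP pose, the force and the opening at its end, in the units of the state.
- state(): the state, without advancing time (a new reading comes with each control period).
- get_image(name): name is "scene" or "top" or "wrist"; returns the picture (400x640x3 uint8, blue, green, red); there is no depth.
- camera_params(name): a dict with "mtx" (3x3 intrinsics, pixels), "cam_to_world" (4x4, takes a point from camera to world coordinates); the wrist camera has in their place "T_tool_cam" (4x4, takes a point from camera to tool coordinates, whose origin is the TCP and whose axes are the flange's). Camera axes: x right, y up, looking along -z (the intrinsics and any distortion apply to the point x, -y, -z); pixel columns grow to the right and rows downward; lengths in mm; the calibration is good to about 2 mm. A picture is of the moment at which its call begins: read the wrist's pose just before it. camera_params takes no time and is no camera call.
- job_done(): hands the job in, once; it reports no verdict.
The state is a dict: "time": time; "q": joint angles; "qvel": joint speeds; "effort": joint torques, N m; "tool_pos": TCP position; "eef_rot": TCP orientation; "force": force on the tool from outside, world axes, zero at the start; "torque": the same for the moment, N m; "finger_gap": opening from 0.0 (shut) to 1.0 (fully open).
Only numpy, scipy, OpenCV 4.12 (cv2) and the standard library are available. Lean on these libraries where they do the work, as an engineer would, in place of code of your own. Each camera call takes 0.05 s, during which the arm holds its last target.

### The job

Slide the cast mounting foot along the bench on its sole, without lifting it, up to the gearbox, so that its upright sits flush on the machined pad with its two slots over the pad's two bolt holes, then press it there with a steady push of about 12 N on the pad (6 to 20 N will do) for at least three seconds, as a third hand while I start the bolts. Bring it up gently, and finish still holding: do not let go or back off, your program ends with the foot held pressed on the pad. Leave the wrench, the spray can and the bearing where they are.

Things in the scene. Friction and masses are not known exactly. Their poses are not given: they have to be found in the camera images.
- gearbox: Grey cast-aluminium gearbox, about 0.3 m across and 0.34 m tall, fixed, standing on two wooden battens on the right of the bench. Origin on the bench 150 mm behind its pad's face, same axes as pad. Its pad looks left (about +y, turned up to 0.25 rad). Above the pad the casing leans back; the tall tower starts 120 mm behind the pad's face.
- pad (a point): Middle of the gearbox's machined pad, 45 mm above the bench: a bright upright face 124 mm wide, from 27 to 80 mm above the bench, 15 mm proud of the flange. Two dark tapped holes (10 mm) lie 40 mm either side of this point, at its height. Axes: x level into the casing, square to the face (push this way), y level along the face, z up.
- foot: Mounting foot: loose L-shaped grey aluminium casting, 0.44 to 0.72 kg, on its sole (dragging it takes 2 to 5 N, lost from the push): sole 110 mm long (x), 120 wide (y), 10 thick; upright plate at its +x end 120 wide, 10 thick, 75 high, with two slots; a web (rib) 12 mm thick along its middle line, its top 62 mm above the bench. Origin mid underside, 55 mm behind the mating face; x towards that face, z up.
- foot_web (a point): Point in the foot's web, 36 mm above the bench and 65 mm behind the mating face; axes as the foot. The web is flat-topped from 19 mm behind (-x) this point to the upright, which is 55 to 65 mm ahead of it. Pinch it from above, fingers either side in y, at this height or up to 15 mm higher; the sole's top is 10 mm above the bench.
- foot_face (a point): Middle of the foot's mating face (the flat outer face of its upright), 45 mm above the bench, 65 mm ahead of foot_web; axes as the foot. Its slots (12 mm high, 21 mm long sideways) lie 40 mm either side, so it may be 5 mm off sideways. Home, it lies on the pad point. Rigid metal: the force climbs steeply, 5 to 20 N per mm of arm travel.
- foot_edge_a (a point): A point on the foot's mating face near its +y side edge, 55 mm from foot_face, 45 mm above the bench.
- foot_edge_b (a point): The same near the -y side edge, 55 mm from foot_face.
- wrench: A steel wrench 190 mm long lying on the bench beyond the work; leave alone.
- spray: A spray can, 62 mm across and 190 mm tall, standing on the bench; origin at its foot; leave alone.
- bearing: A bearing ring, 72 mm across and 19 mm high, lying on the bench nearer the robot; leave alone.
Things that resemble listed ones, but are neither listed nor needed, are in the scene too. What is shaped like the foot but turquoise is not meant.

How it is judged (in metres and radians):
On the way:
1. the foot stands flush on the pad, slots over the bolt holes, pressed with 6 to 20 N by the fingers for two seconds on end (contact force between foot and gearbox between 6 and 20 N and contact force between the fingers and foot above 4 N and x of each of foot_edge_a, foot_edge_b in the frame of pad above -0.0025 m and y of foot_face in the frame of pad between -0.005 and 0.005 m and height (world z) of foot_face below 0.048 m and angle between foot_face's own z axis and vertical below 0.03 rad), for 2 s.
At the end, for the whole second after the job is handed in: Fingers still press the foot on the pad: 6 to 20 N between foot and gearbox, both face edges within 2.5 mm of the pad, middle within 5 mm sideways, sole within 3 mm of the bench, leaning under 0.03 rad, at rest; two seconds on end before, and through the last second (all of step 1 and linear speed of foot below 0.01 m/s); the arm keeps its last pose, push and grip.
It fails at once if the foot is lifted more than 15 mm off the bench (height (world z) of foot_face above 0.06 m).
It fails at once if the foot is tipped over (angle between foot_face's own z axis and vertical above 0.25 rad).
It fails at once if the foot is banged against the gearbox (over 50 N) (contact force between foot and gearbox above 50 N).
It fails at once if the wrench, spray can or bearing is shifted by more than 30 mm (distance of any of wrench, spray, bearing from where it was at the start of the episode above 0.03 m).
It also fails if it takes over 64 s, if anything falls off the work surface, if the arm or the gripper's body presses on something with over 40 N, if the wrist force passes 120 N, or if a joint passes its speed limit or range.

## Working session

There is one attempt and no reset: what is moved stays moved. The work goes in short steps, Python scripts to look and compute and a tool call to move; the robot and the scene stay as the last step left them, time stands still between calls to the robot, and variables do not carry over. Pictures are saved under pics/ and viewed, and the job is handed in when it is done.

Besides the shell and the picture viewer there is one more tool, called by a JSON object that holds its "op" and its "data". carry_out: Moves the arm, as the interface text tells. Its arguments: {"type":"object","properties":{"rows":{"type":"array","items":{"type":"array","items":{"type":"array","items":{"type":"number"}}}},"grip_force":{"type":"number"}},"required":["rows"]}

```bash
ls; mkdir -p pics; python3 - <<'E'
from cell import *
import cv2,numpy as np
print(state())
for n in ["scene","top","wrist"]:
    cv2.imwrite(f"pics/{n}0.png",get_image(n)); p=camera_params(n); print(n,{k:np.round(v,3).tolist() if not isinstance(v,str) else v for k,v in p.items()})
E
```

```text
pics
{'time': 0.0, 'q': array([-1.23056036e+00,  3.51237030e-01,  1.65242487e+00, -1.57003652e-05,
        1.13910925e+00, -8.45822039e-02]), 'qvel': array([ 0.00154868, -0.00019012,  0.00148407,  0.00092983,  0.00048232,
        0.00010182]), 'effort': array([-3.69739173e-04, -4.97321570e+01, -2.85255522e+01,  6.99441042e-02,
        2.57064117e-02, -6.91099581e-05]), 'tool_pos': array([ 226.60485079, -500.79067886,  237.10068926]), 'eef_rot': array([-5.83530313e-04,  9.77525016e-01,  2.10818632e-01, -8.21865121e-05]), 'force': array([-0.07347146, -0.73119866,  0.18950093]), 'torque': array([ 0.00760798, -0.03849381,  0.02815625]), 'finger_gap': 1.002863992212311}
scene {'mtx': [[436.805, 0.0, 325.966], [0.0, 436.805, 202.667], [0.0, 0.0, 1.0]], 'cam_to_world': [[0.607, -0.626, 0.49, 1138.121], [0.795, 0.486, -0.364, -386.964], [-0.01, 0.61, 0.792, 992.883], [0.0, 0.0, 0.0, 1.0]]}
top {'mtx': [[462.503, 0.0, 314.04], [0.0, 462.503, 209.375], [0.0, 0.0, 1.0]], 'cam_to_world': [[-0.007, 0.999, -0.038, 492.271], [-1.0, -0.007, -0.001, 53.782], [-0.001, 0.038, 0.999, 1168.197], [0.0, 0.0, 0.0, 1.0]]}
wrist {'mtx': [[282.932, 0.0, 317.873], [0.0, 282.932, 199.987], [0.0, 0.0, 1.0]], 'T_tool_cam': [[-0.0, 0.96, 0.281, 78.558], [1.0, 0.001, -0.0, -0.399], [-0.001, 0.281, -0.96, -148.051], [0.0, 0.0, 0.0, 1.0]]}
```

View pics/scene0.png

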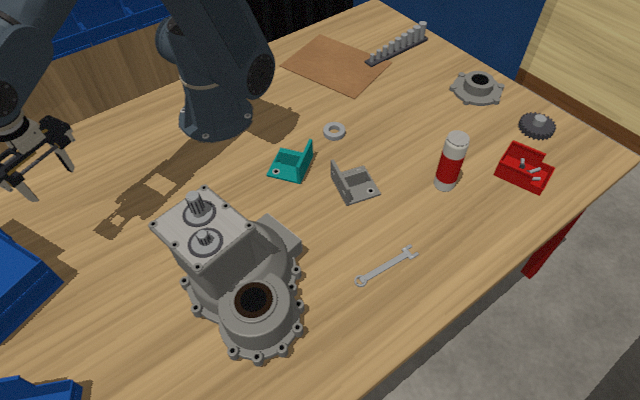

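View pics/top0.png

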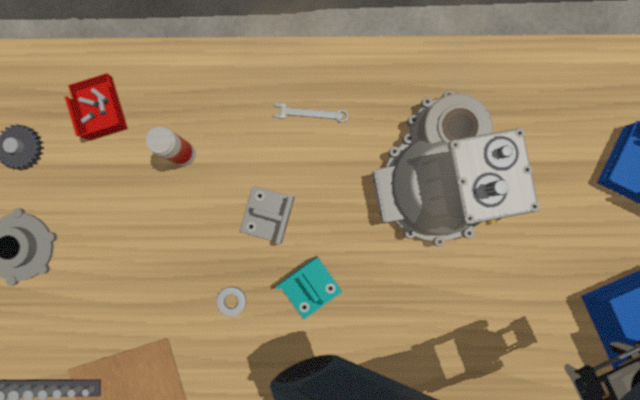

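View pics/wrist0.png

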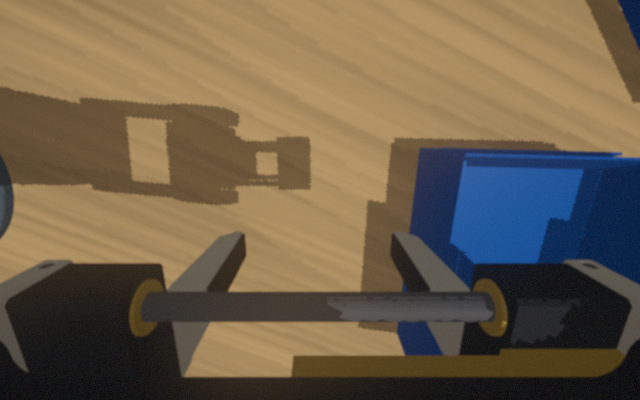

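The scene shows the grey foot near top-image (267,215), the pad block near (385,195), the turquoise decoy at (310,288) and the bearing at (231,301). Next I'll enlarge crops of the foot and pad.

```bash
python3 - <<'E'
import cv2
t=cv2.imread("pics/top0.png"); s=cv2.imread("pics/scene0.png")
cv2.imwrite("pics/c1.png",cv2.resize(t[175:255,225:305],None,fx=7.5,fy=7.5,interpolation=2))
cv2.imwrite("pics/c2.png",cv2.resize(t[155:235,360:440],None,fx=7.5,fy=7.5,interpolation=2))
cv2.imwrite("pics/c3.png",cv2.resize(s[145:215,315:395],None,fx=8,fy=8,interpolation=2))
E
```

```text
(no output)
```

View pics/c1.png

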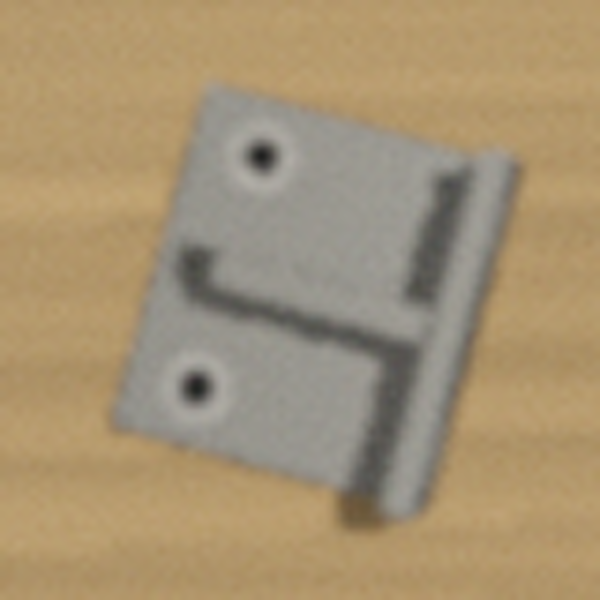

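View pics/c2.png

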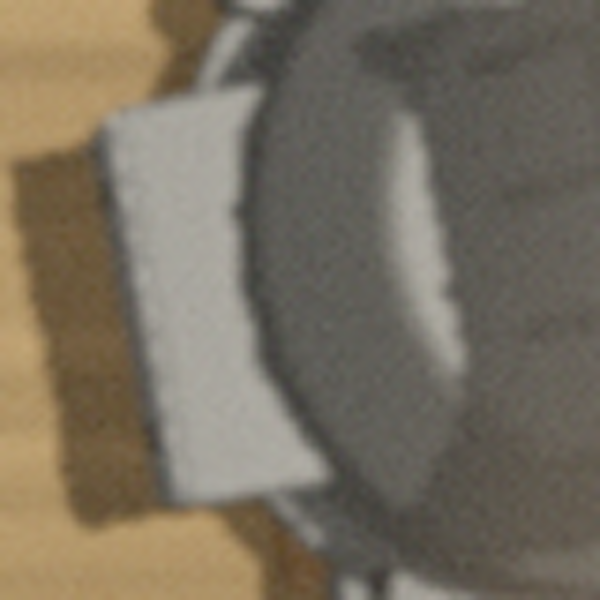

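View pics/c3.png

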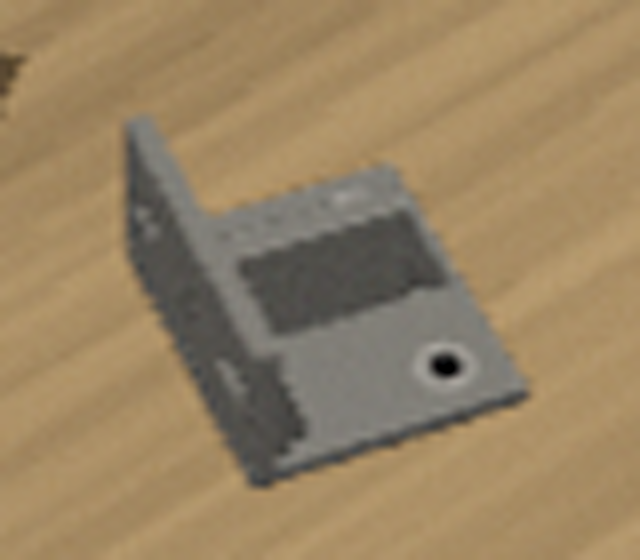

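```bash
cat > h.py <<'E'
from cell import *
import cv2,numpy as np
def ray(n,uv,z):
    p=camera_params(n);K=np.array(p["mtx"]);T=np.array(p["cam_to_world"])
    d=np.linalg.inv(K)@[uv[0],uv[1],1]; d=T[:3,:3]@[d[0],-d[1],-d[2]]
    o=T[:3,3]; return o+d*(z-o[2])/d[2]
def proj(n,P):
    p=camera_params(n);K=np.array(p["mtx"]);T=np.array(p["cam_to_world"])
    c=np.linalg.inv(T)@np.append(P,1); q=K@[c[0],-c[1],-c[2]]; return q[:2]/q[2]
E
python3 - <<'E'
from h import *
def c(x,y,ox,oy,f=7.5): return ((x+.5)/f-.5+ox,(y+.5)/f-.5+oy)
F=lambda x,y,z: ray("top",c(x,y,225,175),z)
G=lambda x,y,z: ray("top",c(x,y,360,155),z)
S1=F(210,88,10);S2=F(115,428,10);U1=F(518,155,75);U2=F(423,518,75)
W1=F(205,262,62)
for n,v in dict(S1=S1,S2=S2,U1=U1,U2=U2).items(): print(n,v.round(1))
print("w",np.linalg.norm(S1-S2),np.linalg.norm(U1-U2))
d=(U1-U2)[:2];d/=np.linalg.norm(d);n=np.array([d[1],-d[0]])
e=(S1-S2)[:2];print("dir n",n,np.degrees(np.arctan2(n[1],n[0])), np.degrees(np.arctan2(-e[0],e[1])))
fm=(U1+U2)[:2]/2;sm=(S1+S2)[:2]/2;v=fm-sm;print("face mid",fm,"sole mid",sm,"len",np.linalg.norm(v),np.degrees(np.arctan2(v[1],v[0])))
P1=G(107,118,80);P2=G(167,499,80)
d=(P1-P2)[:2];print("pad",P1,P2,np.linalg.norm(d));d/=np.linalg.norm(d);n=np.array([d[1],-d[0]]);print("pad mid",(P1+P2)/2,np.degrees(np.arctan2(n[1],n[0])))
E
```

```text
S1 [595.9 209.   10. ]
S2 [482.4 240.9  10. ]
U1 [568.2 103.   75. ]
U2 [454.  133.5  75. ]
w 117.90013480314175 118.17693425565241
dir n [-0.2577027  -0.96622426] -104.93379199379132 -105.68715763669545
face mid [511.10152319 118.26912332] sole mid [539.13329095 224.93204304] len 110.28489673126955 -104.72476147142817
pad [625.55927015 -86.90779283  80.        ] [ 505.48487185 -104.31716966   80.        ] 121.32991192192112
pad mid [565.522071   -95.61248125  80.        ] -81.75027215606671
```

Cross-checks are good: foot width 118 mm and length 110 mm against 120 and 110 stated, pad width 121 against 124. The foot face is at (511,118) heading -105.1°, and the pad is at (565.5,-95.6) heading -81.75°. The web grasp is about (528,181). To get there I'll swing around the gearbox on the robot's side first.

{"op": "carry_out", "data": {"rows": [[[0.6, -1, 0, 0, 0, 0, 93], [0.6, -1, 0, 0, 0, 0, 93], [0.6, -1, 0, 0, 0, 0, 93], [0.6, -1, 0, 0, 0, 0, 93], [0.6, -1, 0, 0, 0, 0, 93], [0.6, -1, 0, 0, 0, 0, 93], [0.6, -1, 0, 0, 0, 0, 93], [0.6, -1, 0, 0, 0, 0, 93], [0.6, -1, 0, 0, 0, 0, 93], [0.6, -1, 0, 0, 0, 0, 93], [0.6, -1, 0, 0, 0, 0, 93], [0.6, -1, 0, 0, 0, 0, 93]]], "grip_force": 30}}

```text
time: 1.65
tool_pos: [267.0, -152.6, 237.6]
eef_rot: [0.0, 0.978, 0.211, 0.0]
force: [-0.1, 0.1, 0.2]
finger_gap: 1.0
```

{"op": "carry_out", "data": {"rows": [[[0, 0, 0, 0, 0, -0.98, 93], [0, 0, 0, 0, 0, -0.98, 93], [0, 0, 0, 0, 0, -0.98, 93], [0, 0, 0, 0, 0, -0.98, 93], [0, 0, 0, 0, 0, -0.98, 93], [0, 0, 0, 0, 0, -0.98, 93], [0, 0, 0, 0, 0, -0.98, 93], [0, 0, 0, 0, 0, -0.98, 93], [0, 0, 0, 0, 0, -0.98, 93]]]}}

```text
time: 2.78
tool_pos: [267.0, -153.5, 237.6]
eef_rot: [-0.0, 0.793, 0.609, -0.0]
force: [1.0, 0.3, -0.9]
finger_gap: 1.001
```

{"op": "carry_out", "data": {"rows": [[[1, 0.42, 0, 0, 0, 0, 93], [1, 0.42, 0, 0, 0, 0, 93], [1, 0.42, 0, 0, 0, 0, 93], [1, 0.42, 0, 0, 0, 0, 93], [1, 0.42, 0, 0, 0, 0, 93], [1, 0.42, 0, 0, 0, 0, 93], [1, 0.42, 0, 0, 0, 0, 93], [1, 0.42, 0, 0, 0, 0, 93], [1, 0.42, 0, 0, 0, 0, 93], [1, 0.42, 0, 0, 0, 0, 93], [1, 0.42, 0, 0, 0, 0, 93], [1, 0.42, 0, 0, 0, 0, 93]]]}}

```text
time: 4.28
tool_pos: [467.4, 103.9, 237.5]
eef_rot: [-0.0, 0.794, 0.608, -0.0]
force: [1.0, -0.4, -0.2]
finger_gap: 0.998
```

{"op": "carry_out", "data": {"rows": [[[1, 0.42, 0, 0, 0, 0, 93], [1, 0.42, 0, 0, 0, 0, 93], [1, 0.42, 0, 0, 0, 0, 93], [0.6, 0.3, 0, 0, 0, 0, 93], [0, 0, 0, 0, 0, 0, 93], [0, 0, 0, 0, 0, 0, 93]]]}}

```text
time: 5.03
tool_pos: [527.6, 179.4, 237.5]
eef_rot: [-0.0, 0.794, 0.608, -0.0]
force: [-0.9, -0.2, 0.1]
finger_gap: 1.0
```

```bash
python3 - <<'E'
from h import *
s=state();print(s["time"],s["tool_pos"],s["eef_rot"],s["q"])
cv2.imwrite("pics/w1.png",get_image("wrist"))
E
```

```text
5.025 [527.62797532 179.42637041 237.45311239] [-9.75530718e-05  7.94042857e-01  6.07861684e-01 -3.23815874e-04] [ 2.44296039e-01  3.64439535e-01  1.63238454e+00 -8.62787774e-05
  1.14544038e+00  5.08398189e-01]
```

View pics/w1.png

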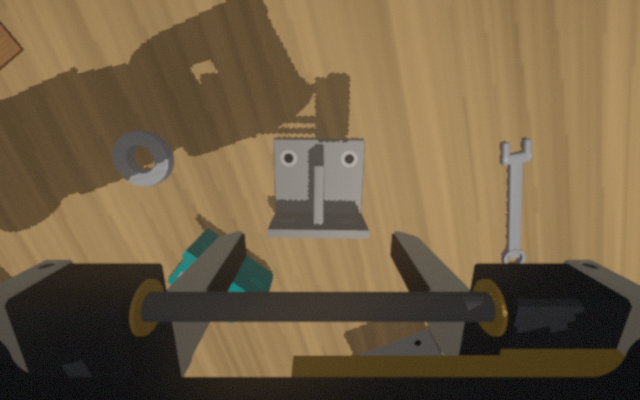

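The wrist view shows the foot upright and centred between the jaws, with the web at column 319. I'll refine that from an enlarged crop.

```bash
python3 - <<'E'
import cv2
t=cv2.imread("pics/w1.png")
cv2.imwrite("pics/c4.png",cv2.resize(t[130:245,260:380],None,fx=5,fy=5,interpolation=2))
E
```

```text
(no output)
```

View pics/c4.png

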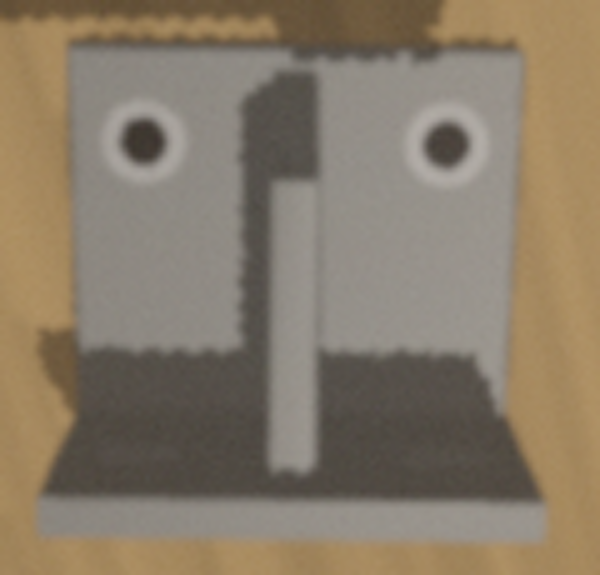

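{"op": "carry_out", "data": {"rows": [[[0.07, 0.03, 1, 0, 0, 0.12, 70], [0, 0, 1, 0, 0, 0, 60], [0, 0, 1, 0, 0, 0, 60], [0, 0, 1, 0, 0, 0, 60], [0, 0, 1, 0, 0, 0, 60], [0, 0, 1, 0, 0, 0, 60], [0, 0, 0.9, 0, 0, 0, 60], [0, 0, 0.6, 0, 0, 0, 60], [0, 0, 0.4, 0, 0, 0, 60], [0, 0, 0, 0, 0, 0, 60]]]}}

```text
time: 6.32
tool_pos: [529.2, 181.2, 40.0]
eef_rot: [-0.0, 0.798, 0.603, -0.0]
force: [0.1, -0.0, -0.2]
finger_gap: 0.642
```

```bash
python3 - <<'E'
from h import *
s=state();print(s["time"],s["tool_pos"],s["force"],s["finger_gap"])
cv2.imwrite("pics/w2.png",get_image("wrist"))
E
```

```text
6.325 [529.1655015  181.20743915  39.96218277] [ 0.10611756 -0.04136324 -0.17416608] 0.6421971790130001
```

View pics/w2.png

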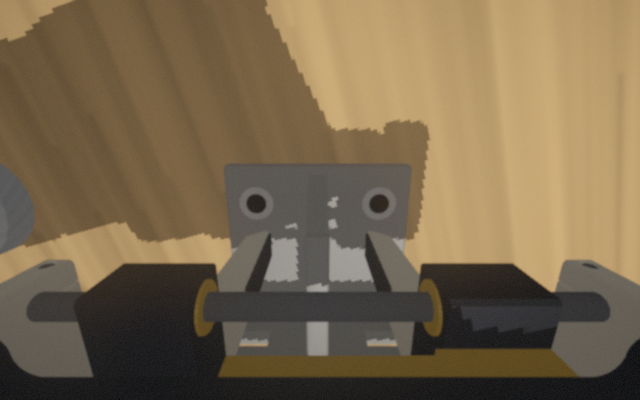

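The fingers straddle the web, its sides at columns 305–330, and the sole's rear edge is level. Closing now.

{"op": "carry_out", "data": {"rows": [[[0, 0, 0, 0, 0, 0, 8], [0, 0, 0, 0, 0, 0, 8], [0, 0, 0, 0, 0, 0, 8], [0, 0, 0, 0, 0, 0, 8], [0, 0, 0, 0, 0, 0, 8], [0, 0, 0, 0, 0, 0, 8], [0, 0, 0, 0, 0, 0, 8], [0, 0, 0, 0, 0, 0, 8]]], "grip_force": 45}}

```text
time: 7.38
tool_pos: [529.2, 181.4, 40.1]
eef_rot: [-0.0, 0.798, 0.603, -0.0]
force: [-1.1, -1.0, 1.2]
finger_gap: 0.125
```

```bash
python3 - <<'E'
from h import *
s=state();print(s["time"],s["tool_pos"],s["force"],s["finger_gap"]*93,s["torque"])
cv2.imwrite("pics/w3.png",get_image("wrist"))
t=get_image("top");cv2.imwrite("pics/top3.png",t)
t2=cv2.resize(t[160:270,220:330],None,fx=5,fy=5,interpolation=2);cv2.imwrite("pics/c5.png",t2)
E
```

```text
7.375 [529.23467626 181.37872071  40.14402198] [-1.13152327 -0.99487018  1.19014899] 11.605788615891077 [ 0.0094442   0.07293905 -0.08607971]
```

View pics/w3.png

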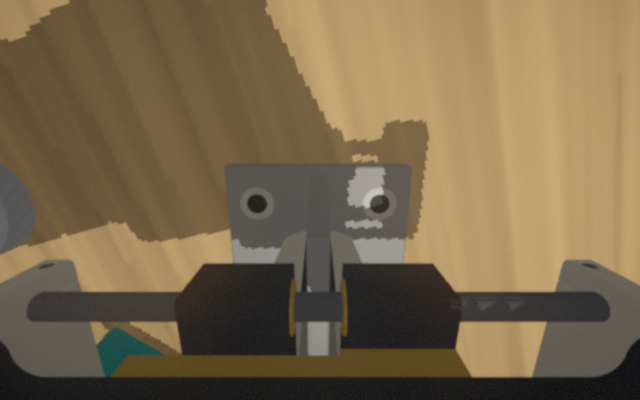

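View pics/c5.png

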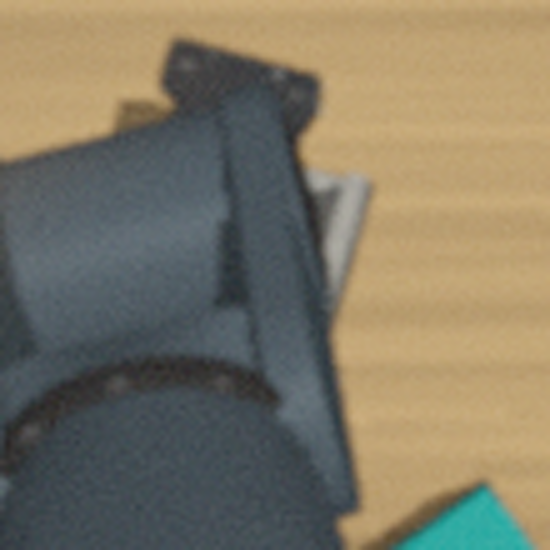

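The web is held (11.6 mm gap against 12 mm) and the foot is aligned with the tool. Now I'll slide and turn it toward the pad, towing in steps.

{"op": "carry_out", "data": {"rows": [[[-0.2, 0, 0, 0, 0, -0.15, 8], [-0.4, 0, 0, 0, 0, -0.35, 8], [-0.5, 0, 0, 0, 0, -0.4, 8], [-0.5, 0, 0, 0, 0, -0.4, 8], [-0.5, 0, 0, 0, 0, -0.4, 8], [-0.5, 0, 0, 0, 0, -0.4, 8], [-0.5, 0, 0, 0, 0, -0.4, 8], [-0.5, 0, 0, 0, 0, -0.4, 8], [-0.5, 0, 0, 0, 0, -0.4, 8], [-0.5, 0, 0, 0, 0, -0.4, 8], [-0.4, 0, 0, 0, 0, -0.35, 8], [-0.2, 0, 0, 0, 0, -0.15, 8]]]}}

```text
time: 8.98
tool_pos: [518.3, 52.3, 40.1]
eef_rot: [-0.0, 0.654, 0.756, -0.0]
force: [-0.4, 2.1, 0.7]
finger_gap: 0.129
```

```bash
python3 - <<'E'
from h import *
s=state();print(s["time"],s["tool_pos"],s["force"],s["finger_gap"]*93,s["eef_rot"])
q=s["eef_rot"];print(np.degrees(2*np.arctan2(q[2],q[1])))
cv2.imwrite("pics/w4.png",get_image("wrist"));cv2.imwrite("pics/top4.png",get_image("top"));cv2.imwrite("pics/sc4.png",get_image("scene"))
# subpixel pad edge from the first top image
g=cv2.cvtColor(cv2.imread("pics/top0.png"),cv2.COLOR_BGR2GRAY).astype(float)
g=cv2.GaussianBlur(g,(3,3),0.7)
pts=[]
for r in range(174,219):
    x0=374+ (r-171)*8/50.5
    xs=np.arange(x0-3,x0+6,0.1);v=cv2.remap(g.astype(np.float32),xs[None].astype(np.float32),np.full((1,len(xs)),r,np.float32),1)[0]
    d=np.gradient(v);i=d.argmax();pts.append((xs[i],r))
pts=np.array(pts);p=np.polyfit(pts[:,1],pts[:,0],1);res=pts[:,0]-np.polyval(p,pts[:,1]);k=abs(res)<.6;p=np.polyfit(pts[k,1],pts[k,0],1)
A=ray("top",(np.polyval(p,171),171),80);B=ray("top",(np.polyval(p,221),221),80);d=(A-B);print(p,res.std(),A,B,np.degrees(np.arctan2(-d[0],d[1])))
E
```

```text
8.975 [518.26337036  52.25089988  40.11972527] [-0.40023137  2.14285611  0.69683626] 11.983097243667359 [-7.23459630e-05  6.54225716e-01  7.56299350e-01 -9.08514663e-08]
98.2780683637582
[1.89526786e-01 3.41099979e+02] 0.3833886589444433 [623.90479993 -86.12269942  80.        ] [ 505.70175056 -107.02897835   80.        ] -79.96996663486067
```

View pics/top4.png

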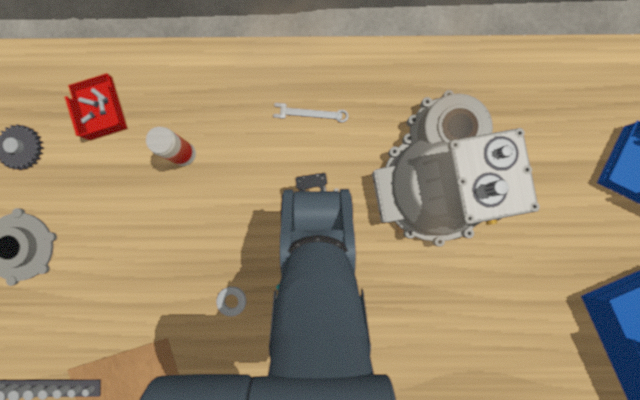

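View pics/sc4.png

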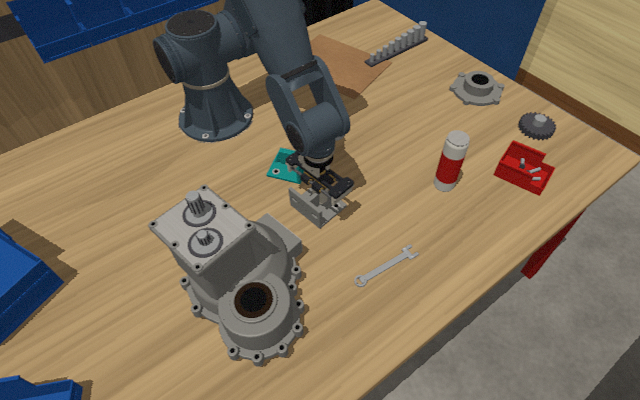

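View pics/w4.png

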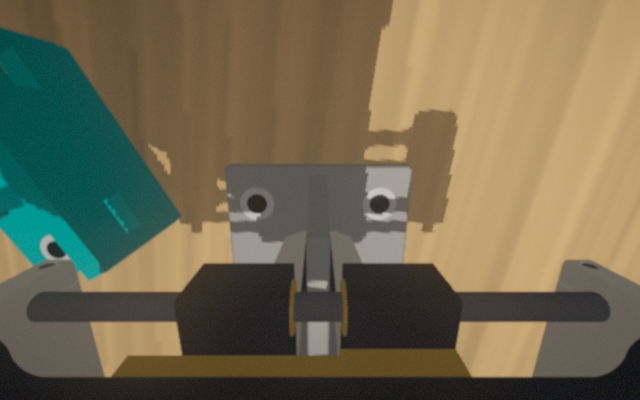

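```bash
python3 - <<'E'
import cv2,numpy as np
t=cv2.imread("pics/top4.png").astype(float)*.5+cv2.imread("pics/top0.png")*.5
t=t.astype(np.uint8)
cv2.imwrite("pics/c6.png",cv2.resize(t[163:227,368:408],None,fx=9,fy=9,interpolation=2))
cv2.imwrite("pics/c7.png",cv2.resize(t[120:230,445:545],None,fx=5.4,fy=5.4,interpolation=2))
E
```

```text
(no output)
```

View pics/c6.png

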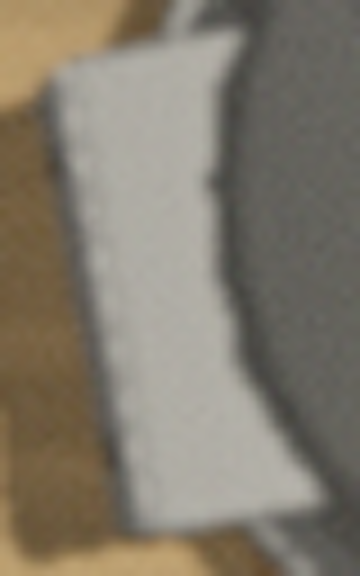

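View pics/c7.png

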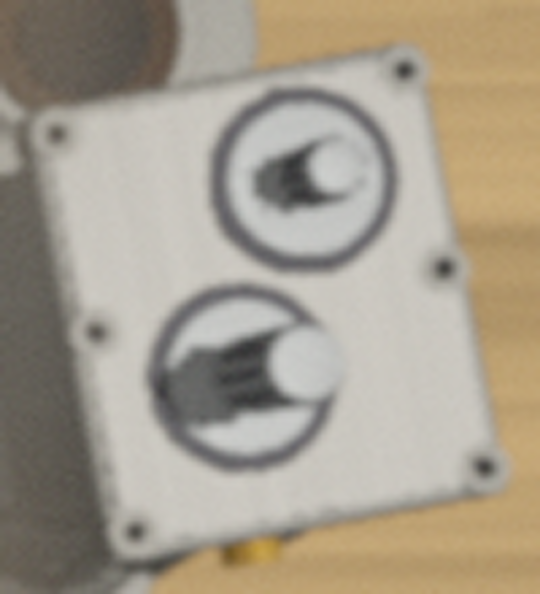

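```bash
python3 - <<'E'
from h import *
c=lambda x,y,ox,oy,f:((x+.5)/f-.5+ox,(y+.5)/f-.5+oy)
b=[ray("top",c(*p,445,120,5.4),340)[:2] for p in [(56,133),(404,69),(484,467),(135,530)]]
an=lambda v:np.degrees(np.arctan2(v[1],v[0]))
print([round(an(b[1]-b[0]),2),round(an(b[2]-b[3]),2),round(an(b[0]-b[3])-180+0,2),round(an(b[1]-b[2]),2)], np.mean(b,0))
C=np.mean(b,0)
P=lambda x,y,z:ray("top",c(x,y,368,163,9),z)[:2]
A=P(57,72,80);B=P(133,530,80);print(A,B,np.linalg.norm(A-B),an(A-B)-90)
for x in[((62,72),(240,32)),((140,532),(325,500))]:
    print(an(P(*x[1],80)-P(*x[0],80)))
# gradient fit: all strong dark->light transitions, averaging of two images
t=(cv2.imread("pics/top4.png").astype(np.float32)+cv2.imread("pics/top0.png"))/2
g=cv2.cvtColor(t,cv2.COLOR_BGR2GRAY)
pts=[]
for r in range(174,219):
    x0=375.6+(r-172)*8.4/50
    xs=np.arange(x0-1.5,x0+4,.05,dtype=np.float32)
    v=cv2.remap(g,xs[None],np.full((1,len(xs)),r,np.float32),cv2.INTER_CUBIC)[0]
    # crossing of level 120
    i=np.where((v[1:]>=115)&(v[:-1]<115))[0]
    if len(i): pts.append((xs[i[-1]],r))
pts=np.array(pts);p=np.polyfit(pts[:,1],pts[:,0],1);res=pts[:,0]-np.polyval(p,pts[:,1]);print(len(pts),res.std(),p)
A=ray("top",(np.polyval(p,171),171),80);B=ray("top",(np.polyval(p,221),221),80);print(A,B,an((A-B)[:2])-90)
# 
for a in(-80,-80.5,-81): 
    n=np.array([np.cos(np.radians(a)),np.sin(np.radians(a))]); m=np.array([-n[1],n[0]]); print(a,"tower c ahead of pad",(C-[565.5,-95.6])@n,"lat",(C-[565.5,-95.6])@m)
E
```

```text
[np.float64(-79.93), np.float64(-80.17), np.float64(-169.85), np.float64(9.95)] [ 583.77248422 -269.96272389]
[624.95241072 -87.03189801] [ 504.66714348 -105.48279905] 121.69215777510487 -81.27921083872317
-77.6914802605666
-80.58246314991608
11 0.04695274558318474 [1.77298307e-01 3.43334750e+02]
[623.90246705 -86.46201595  80.        ] [ 505.70915475 -105.92920157   80.        ] -80.64699629205045
-80 tower c ahead of pad 174.88674590436554 lat -12.282885130353781
-80.5 tower c ahead of pad 174.98727378607694 lat -10.756262039395313
-81 tower c ahead of pad 175.07447570939877 lat -9.228819817438017
```

The four tower bolts give heading -80.0° consistently, and the pad edge fits give -80.0° to -81.3°, so I'll use -80.2°. That puts the pad at (565.1,-96.2) and the home TCP at about (553.9,-31.6). I'll slide to 12 mm short of that.

{"op": "carry_out", "data": {"rows": [[[0, 0, 0, 0, 0, -0.27, 8], [-0.2, 0.05, 0, 0, 0, 0, 8], [-0.4, 0.11, 0, 0, 0, 0, 8], [-0.45, 0.13, 0, 0, 0, 0, 8], [-0.5, 0.13, 0, 0, 0, 0, 8], [-0.5, 0.13, 0, 0, 0, 0, 8], [-0.4, 0.11, 0, 0, 0, 0, 8], [-0.3, 0.09, 0, 0, 0, 0, 8], [-0.2, 0.05, 0, 0, 0, 0, 8], [-0.12, 0.03, 0, 0, 0, 0, 8], [0, 0, 0, 0, 0, 0, 8]]]}}

```text
time: 10.5
tool_pos: [552.0, -19.7, 40.1]
eef_rot: [0.0, 0.644, 0.765, -0.0]
force: [1.0, -1.9, -0.7]
finger_gap: 0.124
```

```bash
cat > rd.py <<'E'
from h import *
import sys
s=state();q=s["eef_rot"];yaw=2*np.arctan2(q[2],q[1]);n=-np.array([np.cos(yaw),np.sin(yaw)]);m=np.array([-n[1],n[0]])
N=np.array([np.cos(np.radians(-80.2)),np.sin(np.radians(-80.2))]);M=np.array([-N[1],N[0]])
f=s["tool_pos"][:2]+65.6*n;pad=np.array([565.1,-96.2])
print("t",s["time"],"tcp",s["tool_pos"].round(2),"yaw",np.degrees(yaw).round(2),"face in pad x,y",((f-pad)@N).round(2),((f-pad)@M).round(2),"F along push",(s["force"][:2]@N).round(2),"lat",(s["force"][:2]@M).round(2),"z",s["force"][2].round(2),"Tz",s["torque"].round(3),"gap",(s["finger_gap"]*93).round(2))
E
python3 - <<'E'
import rd
from h import *
for n in["wrist","top","scene"]: cv2.imwrite(f"pics/{n}5.png",get_image(n))
s=cv2.imread("pics/scene5.png");cv2.imwrite("pics/c8.png",cv2.resize(s[160:280,220:380],None,fx=5,fy=5,interpolation=2))
s=cv2.imread("pics/top5.png");cv2.imwrite("pics/c9.png",cv2.resize(s[140:260,300:440],None,fx=5,fy=5,interpolation=2))
E
```

```text
Traceback (most recent call last):
  File "rd.py", line 6, in <module>
    print("t",s["time"],"tcp",s["tool_pos"].round(2),"yaw",np.degrees(yaw).round(2),"face in pad x,y",((f-pad)@N).round(2),((f-pad)@M).round(2),"F along push",(s["force"][:2]@N).round(2),"lat",(s["force"][:2]@M).round(2),"z",s["force"][2].round(2),"Tz",s["torque"].round(3),"gap",(s["finger_gap"]*93).round(2))
                                                                                                                                                                                                                                                                                        ^^^^^^^^^^^^^^^^^^^^^^^^^^
AttributeError: 'float' object has no attribute 'round'
```

```bash
sed -i 's/(s\["finger_gap"\]\*93).round(2)/round(s["finger_gap"]*93,2)/' rd.py
python3 - <<'E'
import rd
from h import *
for n in["wrist","top","scene"]: cv2.imwrite(f"pics/{n}5.png",get_image(n))
s=cv2.imread("pics/scene5.png");cv2.imwrite("pics/c8.png",cv2.resize(s[160:280,220:380],None,fx=5,fy=5,interpolation=2))
s=cv2.imread("pics/top5.png");cv2.imwrite("pics/c9.png",cv2.resize(s[140:260,300:440],None,fx=5,fy=5,interpolation=2))
E
```

```text
t 10.5 tcp [552.04 -19.65  40.12] yaw 99.81 face in pad x,y -12.06 0.17 F along push 2.03 lat 0.63 z -0.7 Tz [-0.268 -0.088  0.025] gap 11.57
```

View pics/c8.png

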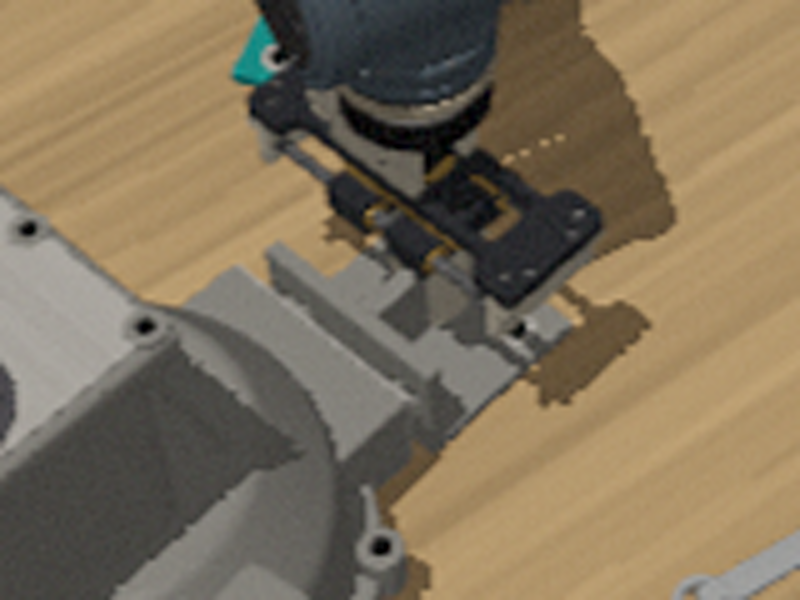

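View pics/c9.png

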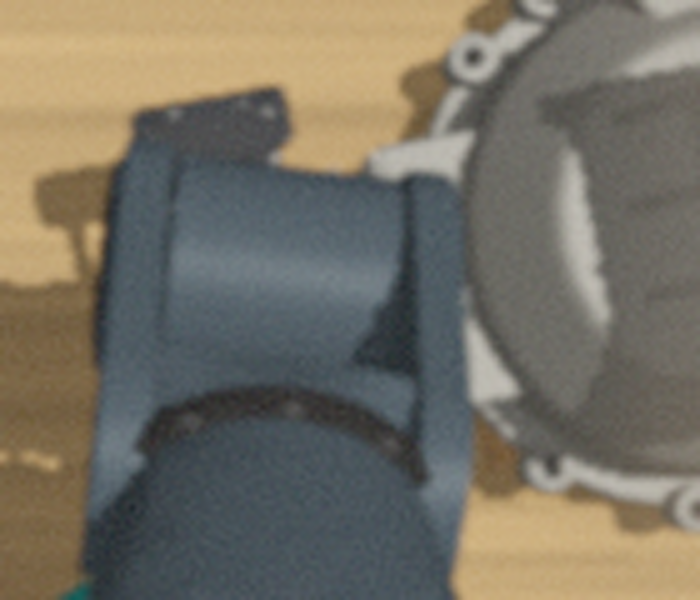

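View pics/wrist5.png

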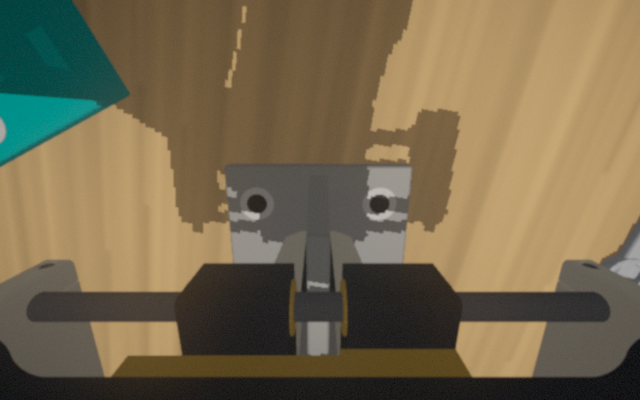

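```bash
python3 - <<'E'
import cv2
s=cv2.imread("pics/scene5.png");cv2.imwrite("pics/c10.png",cv2.resize(s[205:255,260:315],None,fx=12,fy=12,interpolation=2))
E
```

```text
(no output)
```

View pics/c10.png

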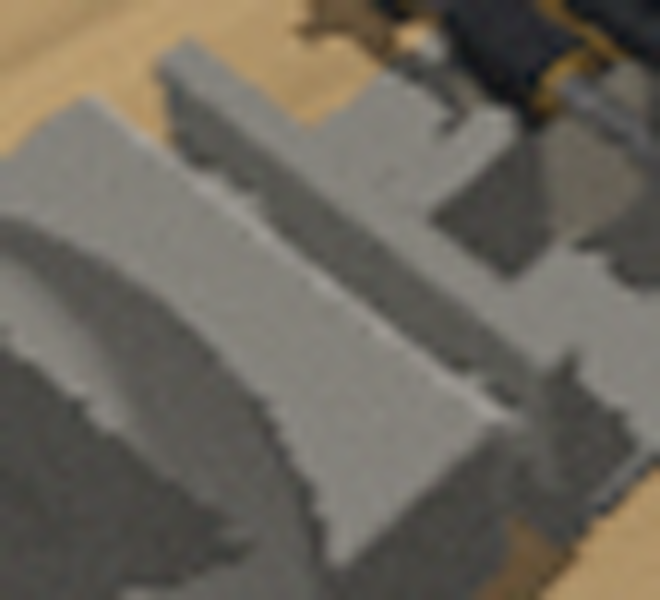

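```bash
python3 - <<'E'
from h import *
c=lambda x,y:((x+.5)/12-.5+260,(y+.5)/12-.5+205)
R=lambda x,y,z:ray("scene",c(x,y),z)[:2]
an=lambda v:np.degrees(np.arctan2(v[1],v[0]))
A,B=R(90,97,80),R(505,422,80);U,V=R(158,70,75),R(538,398,75)
print("pad",A,B,np.linalg.norm(A-B),an(B-A)-90,(A+B)/2);print("upr",U,V,np.linalg.norm(U-V),an(V-U)-90,(U+V)/2)
a=np.radians(-80.2);N=np.array([np.cos(a),np.sin(a)]);M=np.array([-N[1],N[0]])
d=(U+V)/2-(A+B)/2;print("rel",d@N,d@M,[(U-A)@N,(U-A)@M,(V-B)@N,(V-B)@M])
# model predictions
import itertools
f=np.array([552.04,-19.65])+65.6*N
for s in(-1,1): print(np.array(proj("scene",np.append(f+60*s*M,75)))*12-np.array([260,205])*12+5.5, np.array(proj("scene",np.append(np.array([565.1,-96.2])+62*s*M,80)))*12-np.array([260,205])*12+5.5)
E
```

```text
pad [ 505.31660331 -107.9731009 ] [628.35794224 -85.25430356] 125.12120059907073 -79.53852686948942 [566.83727278 -96.61370223]
upr [504.78672737 -90.71973364] [624.94544333 -74.72335262] 121.21881548036815 -82.41696702585448 [564.86608535 -82.72154313]
rel -14.024958130056412 0.42215378779092333 [np.float64(-17.091794295629384), np.float64(2.414543070021381), np.float64(-10.958121964483459), np.float64(-1.5702354944396466)]
[141.68012998  76.48523763] [91.47652418 90.36278661]
[533.20066205 388.07813354] [497.38771683 416.00163477]
```

```bash
python3 - <<'E'
from h import *
g=cv2.cvtColor(cv2.imread("pics/scene5.png"),cv2.COLOR_BGR2GRAY).astype(np.float32)
g=cv2.GaussianBlur(g,(0,0),0.6)
c=lambda x,y:np.array(((x+.5)/12-.5+260,(y+.5)/12-.5+205))
def fit(p,q,sign,lo=.08,hi=.92,w=2.0):
    p,q=c(*p),c(*q);t=(q-p)/np.linalg.norm(q-p);nn=np.array([-t[1],t[0]])
    out=[]
    for s in np.linspace(lo,hi,60):
        o=p+(q-p)*s;k=np.arange(-w,w+.01,.05)
        P=o+k[:,None]*nn;v=cv2.remap(g,P[:,0][None].astype(np.float32),P[:,1][None].astype(np.float32),cv2.INTER_CUBIC)[0]
        d=sign*np.gradient(v);i=d.argmax();out.append((s,k[i]))
    out=np.array(out);f=np.polyfit(out[:,0],out[:,1],1)
    for _ in range(4):
        r=out[:,1]-np.polyval(f,out[:,0]);kk=abs(r)<max(.35,1.5*np.median(abs(r)));f=np.polyfit(out[kk,0],out[kk,1],1)
    print("kept",kk.sum(),"rms",r[kk].std(),"offs",f)
    return p+nn*np.polyval(f,0),q+nn*np.polyval(f,1)
an=lambda v:np.degrees(np.arctan2(v[1],v[0]))
# nn for direction (right,down) = (-down,right) -> points left-down
# upright outer top edge: going down-left, light->dark: sign -1
U=fit((160,72),(538,398),-1)
Ui=fit((190,38),(565,350),+1,.1,.5)  # inner edge
# pad: going down-left from gap: dark->light: +1
Pd=fit((90,97),(505,422),+1,.3,.9)
for n,(a,b),z in(("U",U,75),("Ui",Ui,75),("P",Pd,80)):
    A,B=ray("scene",a,z)[:2],ray("scene",b,z)[:2];print(n,a,b,A,B,an(B-A)-90)
E
```

```text
kept 50 rms 0.18078836015289879 offs [-1.51925415 -0.5032883 ]
kept 46 rms 0.875653669483498 offs [ 5.91054767 -2.1214705 ]
kept 46 rms 0.16769961413704818 offs [ 0.75928346 -1.11507477]
U [273.20369665 210.16053988] [305.69591869 236.17671596] [504.99565569 -89.30759   ] [623.26190133 -69.44178653] -80.46474278332101
Ui [276.73184862 206.07750566] [304.20158466 236.62109215] [499.4296301  -74.56025913] [622.04601861 -73.17868715] -89.3544509425769
P [267.72918162 211.74709629] [301.84436811 239.42821713] [ 504.01951864 -105.02182414] [628.01986958 -84.34633041] -80.53373571909049
```

The sub-pixel edge fits give the upright at -80.46° and the pad at -80.53°. They are parallel, and the sideways offset is about 0.4 mm. Now I'll creep in.

{"op": "carry_out", "data": {"rows": [[[-0.05, 0, 0, 0, 0, 0, 8], [-0.08, 0, 0, 0, 0, 0, 8], [-0.08, 0, 0, 0, 0, 0, 8], [-0.06, 0, 0, 0, 0, 0, 8], [-0.04, 0, 0, 0, 0, 0, 8], [-0.04, 0, 0, 0, 0, 0, 8], [-0.03, 0, 0, 0, 0, 0, 8]]]}}

```text
time: 11.52
tool_pos: [553.5, -28.8, 40.1]
eef_rot: [0.0, 0.644, 0.765, 0.0]
force: [-0.1, 2.2, 1.1]
finger_gap: 0.129
```

```bash
python3 rd.py
```

```text
t 11.525 tcp [553.51 -28.76  40.15] yaw 99.8 face in pad x,y -2.83 0.05 F along push -2.13 lat 0.31 z 1.14 Tz [ 0.359 -0.044  0.028] gap 12.0
```

{"op": "carry_out", "data": {"rows": [[[-0.02, 0, 0, 0, 0, 0, 8], [-0.02, 0, 0, 0, 0, 0, 8], [-0.02, 0, 0, 0, 0, 0, 8], [-0.02, 0, 0, 0, 0, 0, 8]]]}}

```text
time: 12.02
tool_pos: [553.8, -30.7, 40.1]
eef_rot: [-0.0, 0.644, 0.765, -0.0]
force: [-0.7, 2.7, -0.2]
finger_gap: 0.122
```

```bash
python3 rd.py
```

```text
t 12.025 tcp [553.82 -30.68  40.14] yaw 99.8 face in pad x,y -0.88 0.03 F along push -2.77 lat -0.21 z -0.15 Tz [ 0.34  -0.04   0.065] gap 11.33
```

{"op": "carry_out", "data": {"rows": [[[-0.015, 0, 0, 0, 0, 0, 8], [-0.015, 0, 0, 0, 0, 0, 8], [-0.015, 0, 0, 0, 0, 0, 8]]]}}

```text
time: 12.4
tool_pos: [554.0, -31.8, 40.1]
eef_rot: [-0.0, 0.644, 0.765, -0.0]
force: [-0.7, 2.1, 1.8]
finger_gap: 0.128
```

```bash
python3 rd.py
```

```text
t 12.4 tcp [554.02 -31.82  40.13] yaw 99.8 face in pad x,y 0.27 0.04 F along push -2.19 lat -0.32 z 1.76 Tz [ 0.289 -0.103 -0.05 ] gap 11.86
```

{"op": "carry_out", "data": {"rows": [[[-0.015, 0, 0, 0, 0, 0, 8], [-0.015, 0, 0, 0, 0, 0, 8], [-0.015, 0, 0, 0, 0, 0, 8]]]}}

```text
time: 12.78
tool_pos: [554.2, -32.9, 40.1]
eef_rot: [0.0, 0.644, 0.765, 0.0]
force: [-0.6, 2.5, 0.7]
finger_gap: 0.122
```

```bash
python3 rd.py
```

```text
t 12.775 tcp [554.21 -32.92  40.13] yaw 99.8 face in pad x,y 1.39 0.04 F along push -2.56 lat -0.18 z 0.73 Tz [ 0.329 -0.019 -0.027] gap 11.38
```

{"op": "carry_out", "data": {"rows": [[[-0.015, 0, 0, 0, 0, 0, 8], [-0.015, 0, 0, 0, 0, 0, 8], [-0.015, 0, 0, 0, 0, 0, 8]]]}}

```text
time: 13.15
tool_pos: [554.4, -34.0, 40.1]
eef_rot: [-0.0, 0.644, 0.765, -0.0]
force: [-1.0, 3.3, 0.9]
finger_gap: 0.128
```

```bash
python3 rd.py
```

```text
t 13.15 tcp [554.39 -34.02  40.12] yaw 99.8 face in pad x,y 2.5 0.03 F along push -3.46 lat -0.46 z 0.92 Tz [ 0.31  -0.05   0.016] gap 11.94
```

{"op": "carry_out", "data": {"rows": [[[-0.01, 0, 0, 0, 0, 0, 8], [-0.01, 0, 0, 0, 0, 0, 8]]]}}

```text
time: 13.4
tool_pos: [554.5, -34.5, 40.1]
eef_rot: [-0.0, 0.644, 0.765, -0.0]
force: [-0.1, 2.1, 0.2]
finger_gap: 0.129
```

```bash
python3 rd.py
```

```text
t 13.4 tcp [554.49 -34.51  40.13] yaw 99.8 face in pad x,y 3.0 0.04 F along push -2.12 lat 0.31 z 0.23 Tz [ 0.304  0.023 -0.02 ] gap 11.96
```

{"op": "carry_out", "data": {"rows": [[[-0.01, 0, 0, 0, 0, 0, 8], [-0.01, 0, 0, 0, 0, 0, 8], [-0.01, 0, 0, 0, 0, 0, 8]]]}}

```text
time: 13.78
tool_pos: [554.6, -35.2, 40.1]
eef_rot: [-0.0, 0.644, 0.765, -0.0]
force: [-0.6, 2.2, 1.0]
finger_gap: 0.128
```

```bash
python3 rd.py; python3 - <<'E'
from h import *
s=get_image("scene");cv2.imwrite("pics/scene6.png",s);cv2.imwrite("pics/c11.png",cv2.resize(s[205:255,260:315],None,fx=12,fy=12,interpolation=2))
E
```

```text
t 13.775 tcp [554.63 -35.24  40.13] yaw 99.8 face in pad x,y 3.75 0.05 F along push -2.25 lat -0.23 z 1.04 Tz [ 0.319 -0.049 -0.032] gap 11.88
```

View pics/c11.png

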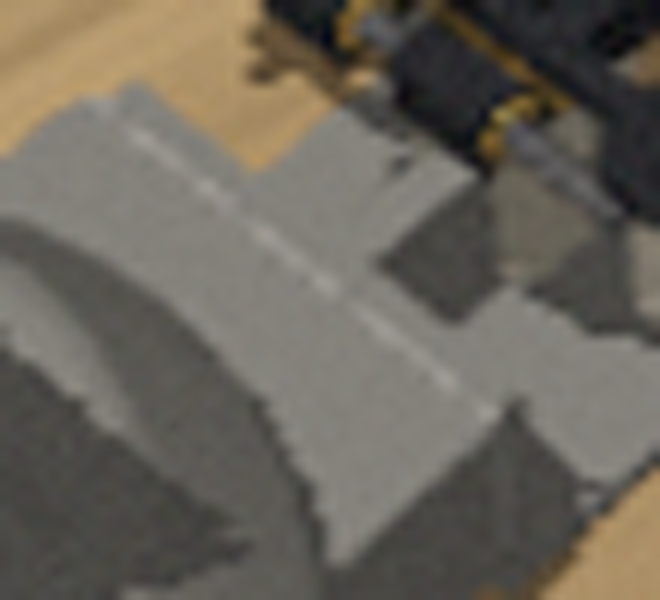

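The picture shows the upright against the pad edge with no visible gap, and the ends match (far about (100,95), near about (510,410)). I'll keep creeping until the force rises.

{"op": "carry_out", "data": {"rows": [[[-0.01, 0, 0, 0, 0, 0, 8], [-0.01, 0, 0, 0, 0, 0, 8]]]}}

```text
time: 14.08
tool_pos: [554.7, -35.7, 40.1]
eef_rot: [-0.0, 0.644, 0.765, -0.0]
force: [-0.7, 2.6, -0.1]
finger_gap: 0.128
```

```bash
python3 rd.py
```

```text
t 14.075 tcp [554.7  -35.74  40.12] yaw 99.8 face in pad x,y 4.25 0.04 F along push -2.68 lat -0.28 z -0.12 Tz [ 0.288 -0.047 -0.031] gap 11.94
```

{"op": "carry_out", "data": {"rows": [[[-0.01, 0, 0, 0, 0, 0, 8], [-0.01, 0, 0, 0, 0, 0, 8], [-0.01, 0, 0, 0, 0, 0, 8]]]}}

```text
time: 14.45
tool_pos: [554.6, -36.1, 40.1]
eef_rot: [-0.0, 0.644, 0.765, -0.0]
force: [-2.1, 5.7, 3.1]
finger_gap: 0.126
```

```bash
python3 rd.py
```

```text
t 14.45 tcp [554.61 -36.15  40.13] yaw 99.81 face in pad x,y 4.64 -0.11 F along push -5.93 lat -1.07 z 3.1 Tz [0.878 0.123 0.106] gap 11.69
```

Contact: about 6 N total, of which about 2.4 N is drag. I'll build the force up to roughly 14.5 N total.

{"op": "carry_out", "data": {"rows": [[[-0.01, 0, 0, 0, 0, 0, 8], [-0.01, 0, 0, 0, 0, 0, 8], [0, 0, 0, 0, 0, 0, 8]]]}}

```text
time: 14.82
tool_pos: [554.5, -36.3, 40.1]
eef_rot: [-0.001, 0.644, 0.765, -0.0]
force: [-2.8, 8.9, 3.0]
finger_gap: 0.126
```

```bash
python3 rd.py
```

```text
t 14.825 tcp [554.48 -36.29  40.13] yaw 99.82 face in pad x,y 4.76 -0.24 F along push -9.28 lat -1.27 z 3.04 Tz [1.127 0.125 0.243] gap 11.73
```

The yaw torque of +0.24 N m suggests the +x edge touches first, so I'll turn about +0.3° to equalise.

{"op": "carry_out", "data": {"rows": [[[0, 0, 0, 0, 0, -0.05, 8], [0, 0, 0, 0, 0, 0, 8]]]}}

```text
time: 15.08
tool_pos: [554.5, -36.3, 40.1]
eef_rot: [-0.001, 0.642, 0.767, 0.0]
force: [-2.7, 8.3, 2.9]
finger_gap: 0.129
```

```bash
python3 rd.py
```

```text
t 15.075 tcp [554.49 -36.29  40.15] yaw 100.09 face in pad x,y 4.76 0.07 F along push -8.6 lat -1.26 z 2.86 Tz [1.108 0.186 0.041] gap 11.96
```

{"op": "carry_out", "data": {"rows": [[[-0.01, 0, 0, 0, 0, -0.02, 8], [-0.01, 0, 0, 0, 0, 0, 8], [0, 0, 0, 0, 0, 0, 8]]]}}

```text
time: 15.45
tool_pos: [554.5, -36.3, 40.1]
eef_rot: [-0.001, 0.642, 0.767, 0.0]
force: [-4.4, 11.7, 4.3]
finger_gap: 0.126
```

```bash
python3 rd.py
```

```text
t 15.45 tcp [554.46 -36.31  40.11] yaw 100.19 face in pad x,y 4.77 0.15 F along push -12.28 lat -2.39 z 4.28 Tz [ 1.629  0.143 -0.075] gap 11.73
```

{"op": "carry_out", "data": {"rows": [[[-0.01, 0, 0, 0, 0, 0, 8], [0, 0, 0, 0, 0, 0, 8], [0, 0, 0, 0, 0, 0, 8], [0, 0, 0, 0, 0, 0, 8]]]}}

```text
time: 15.95
tool_pos: [554.5, -36.3, 40.1]
eef_rot: [-0.001, 0.642, 0.767, 0.0]
force: [-4.0, 14.1, 5.2]
finger_gap: 0.125
```

```bash
python3 rd.py;python3 - <<'E'
from h import *
for n in["wrist","scene"]: cv2.imwrite(f"pics/{n}7.png",get_image(n))
s=cv2.imread("pics/scene7.png");cv2.imwrite("pics/c12.png",cv2.resize(s[205:255,260:315],None,fx=12,fy=12,interpolation=2))
E
```

```text
t 15.95 tcp [554.49 -36.34  40.14] yaw 100.19 face in pad x,y 4.81 0.18 F along push -14.55 lat -1.52 z 5.17 Tz [ 1.835  0.151 -0.078] gap 11.67
```

View pics/c12.png

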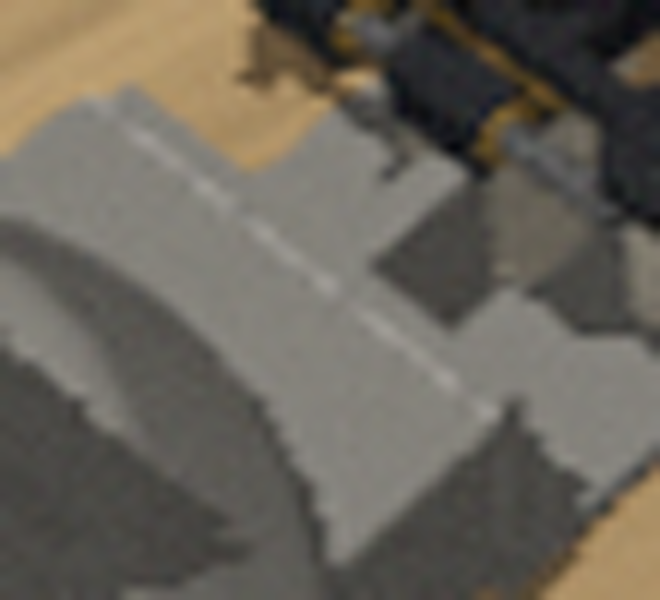

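View pics/wrist7.png

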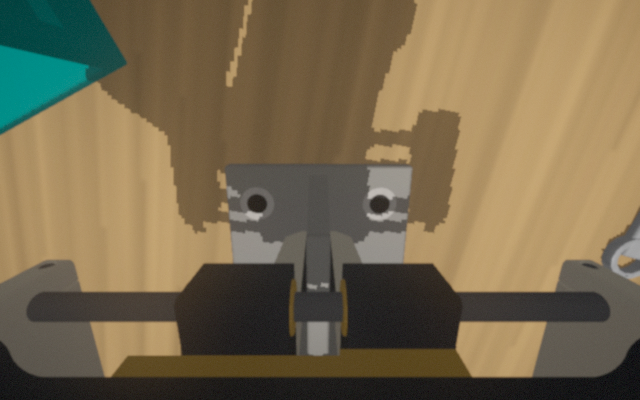

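```bash
python3 - <<'E'
from h import *
c=lambda x,y:((x+.5)/12-.5+260,(y+.5)/12-.5+205)
R=lambda x,y,z:ray("scene",c(x,y),z)[:2]
a=np.radians(-80);N=np.array([np.cos(a),np.sin(a)]);M=np.array([-N[1],N[0]])
pc=np.array([565.1,-96.2])
for n,p,z in(("pad far",(92,96),80),("pad near",(498,418),80),("upr far back",(132,83),75),("upr near back",(515,400),75)):
    v=R(*p,z)-pc;print(n,(v@N).round(1),(v@M).round(1))
E
```

```text
pad far 0.7 -60.8
pad near 0.5 62.4
upr far back -9.6 -60.1
upr near back -7.2 59.5
```

{"op": "carry_out", "data": {"rows": [[[0, 0, 0, 0, 0, 0, 8], [0, 0, 0, 0, 0, 0, 8], [0, 0, 0, 0, 0, 0, 8], [0, 0, 0, 0, 0, 0, 8], [0, 0, 0, 0, 0, 0, 8], [0, 0, 0, 0, 0, 0, 8], [0, 0, 0, 0, 0, 0, 8], [0, 0, 0, 0, 0, 0, 8], [0, 0, 0, 0, 0, 0, 8], [0, 0, 0, 0, 0, 0, 8], [0, 0, 0, 0, 0, 0, 8], [0, 0, 0, 0, 0, 0, 8]]]}}

```text
time: 17.55
tool_pos: [554.4, -36.3, 40.1]
eef_rot: [-0.001, 0.641, 0.767, 0.0]
force: [-3.3, 14.5, 5.6]
finger_gap: 0.124
```

```bash
python3 rd.py
```

```text
t 17.55 tcp [554.44 -36.33  40.12] yaw 100.19 face in pad x,y 4.79 0.14 F along push -14.84 lat -0.82 z 5.6 Tz [ 1.809  0.139 -0.066] gap 11.57
```

Steady: the pad centre is at +0.8 mm and the upright centre at -0.3 mm sideways, about 1 mm apart. The upright is flush, with 14.8 N at the wrist, or about 12 N on the pad after drag. I'll keep holding.

{"op": "carry_out", "data": {"rows": [[[0, 0, 0, 0, 0, 0, 8], [0, 0, 0, 0, 0, 0, 8], [0, 0, 0, 0, 0, 0, 8], [0, 0, 0, 0, 0, 0, 8], [0, 0, 0, 0, 0, 0, 8], [0, 0, 0, 0, 0, 0, 8], [0, 0, 0, 0, 0, 0, 8], [0, 0, 0, 0, 0, 0, 8], [0, 0, 0, 0, 0, 0, 8], [0, 0, 0, 0, 0, 0, 8], [0, 0, 0, 0, 0, 0, 8], [0, 0, 0, 0, 0, 0, 8]]]}}

```text
time: 19.05
tool_pos: [554.5, -36.4, 40.2]
eef_rot: [-0.001, 0.642, 0.767, 0.0]
force: [-3.8, 14.3, 5.2]
finger_gap: 0.123
```

{"op": "carry_out", "data": {"rows": [[[0, 0, 0, 0, 0, 0, 8], [0, 0, 0, 0, 0, 0, 8], [0, 0, 0, 0, 0, 0, 8], [0, 0, 0, 0, 0, 0, 8], [0, 0, 0, 0, 0, 0, 8], [0, 0, 0, 0, 0, 0, 8], [0, 0, 0, 0, 0, 0, 8], [0, 0, 0, 0, 0, 0, 8], [0, 0, 0, 0, 0, 0, 8], [0, 0, 0, 0, 0, 0, 8], [0, 0, 0, 0, 0, 0, 8], [0, 0, 0, 0, 0, 0, 8]]]}}

```text
time: 20.55
tool_pos: [554.4, -36.3, 40.1]
eef_rot: [-0.001, 0.642, 0.767, 0.0]
force: [-3.9, 14.5, 4.2]
finger_gap: 0.127
```

```bash
python3 rd.py && python3 -c "
from cell import *
print(job_done())"
```

```text
t 20.55 tcp [554.45 -36.34  40.11] yaw 100.19 face in pad x,y 4.8 0.14 F along push -14.99 lat -1.36 z 4.21 Tz [ 1.789  0.176 -0.092] gap 11.78
the job is handed in; nothing more can be done
None
```

The foot is held pressed on the gearbox pad and the job is handed in. I pinched the web, slid the foot along the bench on its sole while turning it about 26°, crept in to contact, corrected about 0.4° of yaw so the face sits flush, and held it.

**Push:** the wrist read a steady 14–15 N along the push for more than 4 s. Taking off about 2.4 N of drag, that is about 12 N on the pad. The arm was still holding at hand-in.

**Position:** the last picture showed no gap, with the slots about 1 mm off sideways. The yaw torque was near zero (-0.09 N m).

**Disagreement:** contact came about 4.6 mm further in than the top camera predicted. Near the pad the scene camera put the gap about 3 mm larger than the top-camera estimate, so I went by force instead.

**Not checked:** I took no final picture of the wrench, spray can and bearing, but I planned the path clear of them and felt no contact.

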